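Press the bush into a printed bracket

TASK

Load the grey printed bracket into the little bench press: slide it, bush end first, between the orange guides until it sits flat and fully home against the back stop, under the ram, and let go of it. Then ease the blue sprung ram cap down until it bottoms on its orange depth collar, so that the brass bush is pressed to the set depth, hold it firmly on the stop for about a second without ever leaning on it harder than 30 N, and let the ram spring back up. Leave the bracket in the press, and the tray, glue stick and cutters where they are.

Things in the scene. Friction and masses are not known exactly. Their poses are not given: they have to be found in the camera images.
- bracket: Grey printed bracket, 90 g, loose on the bench. Origin: underside, on the centreline; x along it to the bush end, z up. Head: plate x -10 to +70 mm, 40 wide, 18 thick. Stem to grip by: x -75 to -10, 20 wide, 40 tall. Brass bush, 22 diameter, at x = +50, 14.5 mm proud of the head (top 32.5 above the underside).
- bush_axis (a point): Point on the bracket's underside below the bush's axis (bracket x = +50, z = 0); 20 mm behind the bracket's far end face. Axes as the bracket's.
- grip_point (a point): Point in the middle of the bracket's stem, 30 mm above its underside, 105 mm behind the bush axis and 55 mm behind the bracket's origin: grip here from above, fingers closing across the 20 mm width (bracket y). Far enough out to stay clear of the press when the bracket is home.
- bush (a joint): How far the brass bush has been pressed into the bracket, m: 0 = as started (14.5 mm proud), grows as it goes in, up to 0.0145. It resists with about 5 N and stays where it is pushed.
- press: Small bench press bolted down. Origin on the bench below the ram's axis; x points from the open front to the column, z up. Black base x -90 to +120, 100 wide, top 12 mm high. Orange guides 44 mm apart (x -55 to +20, 12 mm tall), flared in front to 68 apart at x -85; orange back stop, face at x = +20. Ram housing 44 diameter, 70 to 115 mm high, on an over-arm from a column at x 72 to 112.
- nest (a point): Point on top of the base (12 mm above the bench) under the ram's axis: when the bracket is home, touching the back stop, bush_axis is here and the bracket's heading is the press's. Axes as the press's.
- ram: Sprung ram, slides straight down. Origin: centre of its tip (steel, 20 diameter), 51.5 mm above the bench when up, 7 mm over a loaded bush. Spring 4 N rising to 8 N; the bush adds 5 N when met. After 12 to 20 mm of travel (set differently each time, not reported) the blue cap lands on the rigid orange collar, felt as a sharp rise in force; 18 to 25 N in all holds it firmly there.
- cap_top (a point): Centre of the top face of the blue ram cap (40 mm diameter, 18 thick), 163 mm above the bench when the ram is up: press here, straight down. The column behind it is lower, 127 mm high.
- tray: White parts tray 150 x 105 x 30 mm with odds and ends, 0.6 kg; to be left alone. Origin: centre of its underside.
- gluestick: White glue stick standing upright, 30 mm in diameter, 95 mm tall; to be left alone. Origin: centre of its underside.
- cutters: Flush cutters with blue handles, 140 mm long, lying flat; to be left alone. Origin: near the pivot, on the underside.
Mind the look-alikes: they are no part of the job. Of the things like the bracket, leave any that is red; of the rest the larger one is meant.

How it is judged (in metres and radians):
On the way, in this order (a step that is already met when the one before it is completed fails the run):
1. the bracket lies flat and home in the nest under the ram, let go, its bush not yet pressed (horizontal distance between bush_axis and nest below 0.004 m and angle between the x axis of bracket and the x axis of press, either way round below 0.1 rad and x of bush_axis in the frame of nest above -0.003 m and z of bush_axis in the frame of nest below 0.002 m and angle between bracket's own z axis and vertical below 0.05 rad and value of joint bush below 0.002 m and contact force between the fingers and bracket below 0.2 N), for 0.2 s.
2. the ram is held down on its depth collar (at least 3 N on the collar) for half a second, with the bush under it (contact force between ram_c0 and collar_c0 above 3 N and value of joint bush above 0.0035 m and horizontal distance between bush_axis and nest below 0.004 m), for 0.5 s.
At the end, for the whole second after the job is handed in: The bracket rests flat in the nest, its bush axis within 4 mm of the ram's axis and its heading within 0.1 rad of the press's; the bush has been pressed in (3.5 mm or more) by a ram stroke held on the depth collar; the ram is back up within 3 mm; nothing is touched (horizontal distance between bush_axis and nest below 0.004 m and angle between the x axis of bracket and the x axis of press, either way round below 0.1 rad and z of bush_axis in the frame of nest below 0.002 m and angle between bracket's own z axis and vertical below 0.05 rad and value of joint bush above 0.0035 m and z of ram in the frame of press above 0.0485 m and linear speed of bracket below 0.01 m/s).
It fails at once if the ram is pressed harder than 30 N (contact force between any of the fingers, the arm and ram above 30 N).
It fails at once if the press frame is struck or leaned on by the robot harder than 40 N (contact force between any of the fingers, the arm and press above 40 N).
It fails at once if the tray is moved by more than 25 mm (distance of tray from where it was at the start of the episode above 0.025 m).
It fails at once if the glue stick is moved or knocked over (distance of gluestick from where it was at the start of the episode above 0.025 m or angle between gluestick's own z axis and vertical above 0.4 rad).
It fails at once if the cutters are moved by more than 25 mm (distance of cutters from where it was at the start of the episode above 0.025 m).
It also fails if it takes over 67 s, if anything falls off the work surface, if the arm or the gripper's body presses on something with over 40 N, if the wrist force passes 120 N, or if a joint passes its speed limit or range.

ROBOT

A 6-joint arm with a two-finger parallel gripper is mounted at the origin on the work surface. World frame = base frame: x ahead of the robot, y to its left, z up, the work surface at z = 0. Lengths are in mm, angles in rad, forces in N, time in s.
With the tool pointing down it reaches from about 275 to 725 mm from the base axis. Payload 15.9 kg.
Tool frame: the origin (TCP) lies midway between the tips of the shut fingers; the grasp point (between the pads) lies 19 mm behind it; z points along the fingers, y is the line along which they close (so a half turn about z gives the same grasp; the last joint's range is limited). The gripper opens to 85 mm and grips with 20 to 120 N. Pads are 22 mm wide; open, the fingers measure 114 mm over their backs; the gripper's body (76 mm by 85 mm) begins 54 mm behind the grasp point. The pads swing forward as they close: fully open they stand 13 mm farther back than shut.
Start: joints at [-1.32, 0.213, -0.034, 1.323, 0, 1.571], TCP at [124.084, -484.343, 231.306] pointing down, gripper open.
Joint ranges: [-2.98, 2.98], [-0.74, 1.72], [-1.14, 1.35], [-2.1, 2.04], [-1.57, 1.44], [-3.14, 3.14]. Speed limits (rad/s): [1.89, 1.89, 2.39, 2.57, 3.14, 3.14].

INTERFACE

Orientations are given as [roll, pitch, yaw] about the fixed x, y, z axes, in that order (R = Rz(yaw) Ry(pitch) Rx(roll)).
In Python, from bench import ctrl gives the robot as it stands. The module is installed in compiled form; this text tells all that it offers.
- The arm moves only by the tool arm_command, never from a script. Its argument "motion" is a list of rows, each a list of 7 numbers: the finger opening in mm, from 0 to 85.4, then the shift along the tool's x, y, z in mm, then the turn, a rotation vector about the tool's x, y, z in degrees. A call has exactly 5 rows; each row shifts and turns the commanded pose from where the row before left it, along the tool's axes as they then stand; what a row does not reach is not made up. A row lasts 1/12 s, in which the tool goes at most 41.7 mm and 7.16 degrees, less where a joint would pass 70% of its speed; a pose out of reach is approached as far as the arm can. A call is refused whole if a number of a shift passes 41.7 or a number of a turn 7.16, either way. A call with a gripper value outside its range is refused whole. The fingers move at their own pace and stop on an object; "newtons" is the grip in N (left out, the last holds). Time passes only in rows, so rows that do not move let the fingers close, or fill a call up. It gives the time, the measured TCP pose, the force, the opening and the grip force at its end, in the units of the state.
- ctrl.read_state(): the state, without advancing time (a new reading comes with each control period).
- ctrl.camera(name): name is "scene" or "top" or "wrist"; returns a dict with "image" (400x640x3 uint8, red, green, blue), "mtx" (3x3 intrinsics, pixels), "k1" (the pictures are not rectified: a ray, as slopes to the right and down, at radius r is drawn at 1 + k1 r^2 times it, then the intrinsics apply), "R" (3x3) and "t" (3): a world point X has camera coordinates R X + t. Camera axes: x right, y down, z forward; pixel columns grow to the right and rows downward; lengths in mm; the calibration is good to about 2 mm. A picture is of the moment at which its call begins. There is no depth.
- ctrl.job_done(): hands the job in; it is judged then, once.
The state is a dict: "clock": time; "joints": joint angles; "joint_velocities": joint speeds; "joint_efforts": joint torques, N m; "position": TCP position; "eef_rot": TCP orientation; "contact_force": force on the tool from outside, world axes, zero at the start; "wrist_torque": the same for the moment, N m; "finger_gap": finger opening in mm; "grip_force": force on a finger pad.
Only numpy, scipy, OpenCV 4.12 (cv2) and the standard library are available. Lean on these libraries where they do the work, as an engineer would, in place of code of your own. Each camera call takes 0.05 s, during which the arm holds its last target. There are 200 camera calls.

## Working session

There is one attempt and no reset: what is moved stays moved. The work goes in short steps, Python scripts to look and compute and a tool call to move; the robot and the scene stay as the last step left them, time stands still between calls to the robot, and variables do not carry over. Pictures are saved under pics/ and viewed, at most 10 in all, crops included, and the job is handed in when it is done.

Besides the shell and the picture viewer there is one more tool, called after "Call:" as name(argument=value, ...), one argument or row to a line, values as JSON. arm_command: Moves the arm, as the interface text tells. Its arguments: {"type":"object","properties":{"motion":{"type":"array","items":{"type":"array","items":{"type":"number"}}},"newtons":{"type":"number"}},"required":["motion"]}

```bash
mkdir -p pics; cat > h.py <<'E'
import numpy as np, cv2, pickle
from bench import ctrl
def shot(name,fn):
    c=ctrl.camera(name); cv2.imwrite(f'pics/{fn}.png',c['image'][:,:,::-1]); pickle.dump(c,open(f'{fn}.pkl','wb')); return c
def load(fn): return pickle.load(open(f'{fn}.pkl','rb'))
def back(c,px,z):
    px=np.array(px,float); K=c['mtx']
    d=(px-[K[0][2],K[1][2]])/[K[0][0],K[1][1]]
    u=d.copy()
    for _ in range(30): u=d/(1+c['k1']*(u@u))
    R=np.array(c['R']);t=np.array(c['t']).ravel()
    o=-R.T@t; r=R.T@np.array([u[0],u[1],1]); return o+r*(z-o[2])/r[2]
def proj(c,X):
    p=np.array(c['R'])@np.array(X,float)+np.array(c['t']).ravel(); u=p[:2]/p[2]; u=u*(1+c['k1']*(u@u)); K=c['mtx']
    return np.array([K[0][0]*u[0]+K[0][2],K[1][1]*u[1]+K[1][2]])
def crop(fn,x0,y0,x1,y1,s,out):
    i=cv2.imread(f'pics/{fn}.png')[y0:y1,x0:x1]; cv2.imwrite(f'pics/{out}.png',cv2.resize(i,None,fx=s,fy=s,interpolation=cv2.INTER_CUBIC))
E
python3 - <<'E'
from h import *
for n in('top','scene'):
    c=shot(n,n+'0'); print(n,c['k1'],c['mtx'],-np.array(c['R']).T@np.array(c['t']).ravel())
print(ctrl.read_state())
E
```

```text
top -0.03520118453697891 [[441.94179143   0.         319.04051121]
 [  0.         441.94179143 200.13087266]
 [  0.           0.           1.        ]] [ 398.93125569  -45.84845965 1194.11518575]
scene -0.10222778036930855 [[410.3841665    0.         319.77173795]
 [  0.         410.3841665  192.12663398]
 [  0.           0.           1.        ]] [1217.97046925  139.28085048  765.77221633]
{'clock': 0.1, 'joints': array([-1.32002019e+00,  2.13300882e-01, -3.49310611e-02,  1.32350493e+00,
       -5.21631498e-05,  1.57081836e+00]), 'joint_velocities': array([ 0.00055315, -0.00118272,  0.00438836,  0.00036828,  0.00099586,
       -0.00047018]), 'joint_efforts': array([-2.13591411e-03, -6.87251902e+01,  4.87802303e+01,  1.22659828e-02,
       -2.06609793e-04,  8.33979072e-06]), 'position': array([ 123.99235569, -484.09228057,  230.89459047]), 'eef_rot': array([-3.14065211e+00,  5.21838479e-05,  2.50754152e-01]), 'contact_force': array([0.17190052, 0.32278056, 0.17336284]), 'wrist_torque': array([ 0.01280531, -0.00641566,  0.00328801]), 'grip_force': 0.0, 'finger_gap': 85.38809035237061}
```

View pics/top0.png

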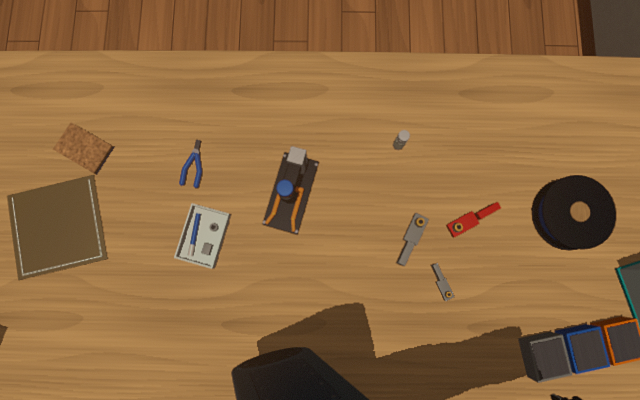

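View pics/scene0.png

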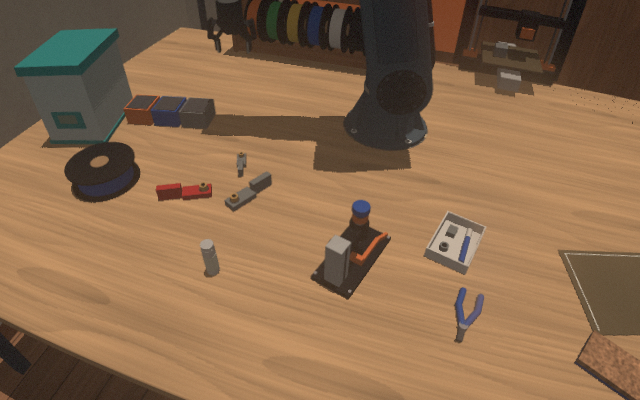

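Bracket look-alikes in the top view are a large grey one at (412,238), a small grey one at (443,282) and a red one at (472,220). I choose the large grey one, bush at about (420,222) and stem toward (403,263). The press has its cap at (285,188) and its column at (296,157), so its front opens toward the bottom of the picture.

```bash
python3 - <<'E'
from h import *
i=cv2.imread('pics/top0.png')
a=cv2.resize(i[200:275,375:450],None,fx=5.3,fy=5.3,interpolation=cv2.INTER_CUBIC)
b=cv2.resize(i[140:240,255:330],None,fx=5.3,fy=5.3,interpolation=cv2.INTER_CUBIC)
h=max(a.shape[0],b.shape[0]); a=cv2.copyMakeBorder(a,0,h-a.shape[0],0,0,cv2.BORDER_CONSTANT)
cv2.imwrite('pics/c1.png',np.hstack([a,b])); print(a.shape,b.shape)
E
```

```text
(530, 398, 3) (530, 398, 3)
```

View pics/c1.png

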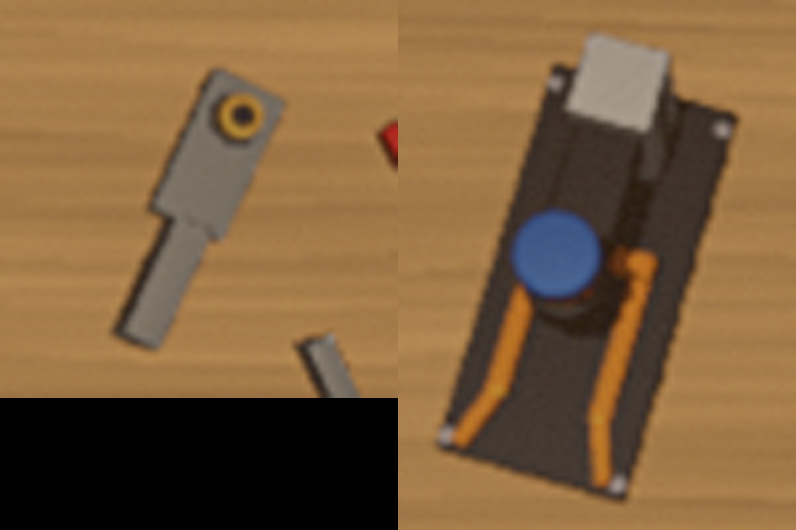

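```bash
cat > m.py <<'E'
from h import *
from scipy.optimize import least_squares
c=load('top0')
def f(u,v,x0,y0): return np.array([x0+(u+.5)/5.3-.5,y0+(v+.5)/5.3-.5])
def fit(pts,x0):
    def r(p):
        C,S=np.cos(p[2]),np.sin(p[2])
        return np.concatenate([proj(c,[p[0]+C*x-S*y,p[1]+S*x+C*y,z])-q for (x,y,z),q in pts])
    s=least_squares(r,x0); print('x,y,yaw',s.x.round(3),'resid px',s.fun.round(1)); return s.x
A=lambda u,v:f(u,v,375,200); B=lambda u,v:f(u-398,v,255,140)
print('bush',back(c,A(241,116),32.5),'stem end',back(c,A(137,340),40),'cap',back(c,B(556,254),163))
# image: which way +x, left
print(back(c,[320,200],0),back(c,[330,200],0),back(c,[320,190],0))
b=[((50,0,32.5),A(241,116)),((70,20,18),A(213,68)),((70,-20,18),A(285,103)),((-10,-20,18),A(221,240)),((-10,20,18),A(150,210))]
B0=back(c,A(241,116),32.5)
br=fit(b,[B0[0]-50,B0[1],-.4])
p=[((0,0,163),B(556,254)),((120,50,12),B(558,66)),((120,-50,12),B(738,116)),((-90,-50,12),B(625,500)),((-90,50,12),B(440,448)),((-85,34,24),B(460,440)),((-85,-34,24),B(602,482))]
P0=back(c,B(556,254),163)
pr=fit(p,[P0[0],P0[1],-.2])
for n,q,d in(('grip',br,-55),('bush',br,50),('nestgrip',pr,-105),('nest',pr,0)): print(n,q[0]+d*np.cos(q[2]),q[1]+d*np.sin(q[2]))
E
python3 m.py
```

```text
bush [ 522.94968941 -309.80380494   32.5       ] stem end [ 411.65982087 -254.73521379   40.        ] cap [586.4508364   39.96665903 163.        ]
[582.48841554 -44.60315466   0.        ] [582.78924801 -71.93819485   0.        ] [610.2417954  -44.30046142   0.        ]
x,y,yaw [ 4.77580e+02 -2.88066e+02 -4.40000e-01] resid px [-0.2  0.   0.1 -0.2  0.1 -0.4  0.1  0.7 -0.2 -0.2]
x,y,yaw [ 5.8679e+02  3.8849e+01 -2.7000e-01] resid px [ 0.5 -0.1 -0.4 -0.9  0.5 -0.5  0.   0.5 -0.7 -0.   1.2  0.9 -1.1  0.1]
grip 427.8157227405118 -264.6457833532904
bush 522.8202429083098 -309.3575396114208
nestgrip 485.60276011900226 66.88770231352167
nest 586.7899422894224 38.84926147937001
```

Call:
arm_command(
  motion=[
    [85, 34, -13, 4, 0, 0, 0],
    [85, 34, -13, 4, 0, 0, 0],
    [85, 34, -13, 4, 0, 0, 0],
    [85, 34, -13, 4, 0, 0, 0],
    [85, 34, -13, 4, 0, 0, 0],
  ],
)

```text
clock: 0.52
position: [273.6, -377.8, 211.0]
eef_rot: [-3.141, 0.0, 0.25]
contact_force: [1.6, -0.2, 1.0]
finger_gap: 85.1
grip_force: 0.0
```

Call:
arm_command(
  motion=[
    [85, 34, -13, 4, 0, 0, 0],
    [85, 34, -13, 4, 0, 0, 0],
    [85, 34, -13, 4, 0, 0, 0],
    [85, 34, -13, 4, 0, 0, 0],
    [85, 34, -13, 4, 0, 0, 0],
  ],
)

```text
clock: 0.93
position: [422.3, -272.5, 190.9]
eef_rot: [-3.141, 0.0, 0.251]
contact_force: [0.8, -0.9, -1.2]
finger_gap: 85.0
grip_force: 0.0
```

Call:
arm_command(
  motion=[
    [85, 0, 0, 0, 0, 0, 7],
    [85, 0, 0, 0, 0, 0, 7],
    [85, 0, 0, 0, 0, 0, 7],
    [85, 0, 0, 0, 0, 0, 7],
    [85, 0, 0, 0, 0, 0, 7],
  ],
)

```text
clock: 1.35
position: [421.1, -273.8, 191.0]
eef_rot: [-3.141, 0.001, -0.366]
contact_force: [0.1, -0.2, -0.7]
finger_gap: 84.8
grip_force: 0.0
```

```bash
cat >> h.py <<'E'
from scipy.spatial.transform import Rotation as Ro
def delta(p,yaw,ref=None):
    """shift in current tool axes (turn is about tool z, applied after) to world TCP p, yaw"""
    s=ctrl.read_state(); R=Ro.from_euler('xyz',s['eef_rot']); R2=Ro.from_euler('xyz',[np.pi,0,yaw])
    print('t',s['clock'],'pos',s['position'].round(1),'rot',s['eef_rot'].round(3),'F',s['contact_force'].round(1),'gap',round(s['finger_gap'],1))
    d=np.array(p)-s['position']
    print('shift now-axes',R.inv().apply(d).round(1),'shift final-axes',R2.inv().apply(d).round(1),'turn',np.degrees((R.inv()*R2).as_rotvec()).round(2))
E
python3 - <<'E'
from h import *
delta([427.8,-264.6,11],-.44)
c=shot('wrist','w0')
for X in ([522.8,-309.4,32.5],[427.8,-264.6,40]): print(proj(c,X))
E
```

```text
t 1.35 pos [ 421.1 -273.8  191. ] rot [-3.141e+00  1.000e-03 -3.660e-01] F [ 0.1 -0.2 -0.7] gap 84.8
shift now-axes [  3.1 -11.  180. ] shift final-axes [  2.2 -11.2 180. ] turn [-0.01  0.04  4.25]
[314.01211686  66.42587431]
[306.2130378 182.3686591]
```

View pics/w0.png

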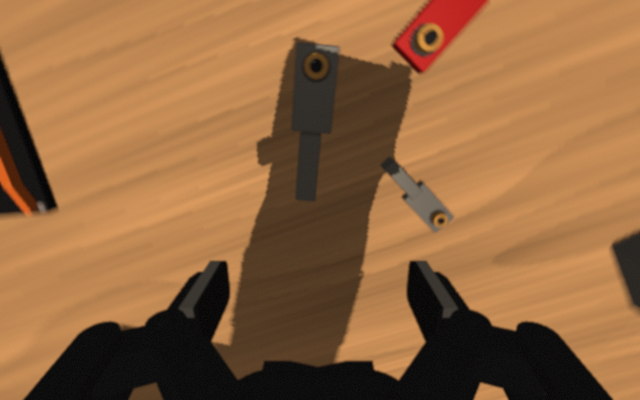

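Wrist view: the bush is at (316,66), against a prediction of (314,66), so the estimate holds. It is the large grey bracket, with the stem end at (306,199). The small one's stem end is at (385,160) and stays clear if the fingers open only to 60 mm. Going down to grip.

Call:
arm_command(
  motion=[
    [60, 1, -6, 30, 0, 0, 4.2],
    [60, 1, -5, 30, 0, 0, 0],
    [60, 0, 0, 30, 0, 0, 0],
    [60, 0, 0, 30, 0, 0, 0],
    [60, 0, 0, 20, 0, 0, 0],
  ],
)

```text
clock: 1.82
position: [426.1, -263.8, 48.6]
eef_rot: [-3.141, 0.002, -0.43]
contact_force: [-0.4, 0.8, -0.8]
finger_gap: 59.9
grip_force: 0.0
```

Call:
arm_command(
  motion=[
    [60, 0, 0, 20, 0, 0, 0],
    [60, 0, 0, 14, 0, 0, 0],
    [60, 0, 0, 6, 0, 0, 0],
    [60, 0, 0, 0, 0, 0, 0],
    [60, 0, 0, 0, 0, 0, 0],
  ],
)

```text
clock: 2.23
position: [427.3, -264.7, 11.7]
eef_rot: [-3.142, 0.0, -0.432]
contact_force: [-0.1, 0.1, 0.4]
finger_gap: 60.3
grip_force: 0.0
```

```bash
python3 - <<'E'
from h import *
delta([427.8,-264.6,11],-.44)
E
```

```text
t 2.2333 pos [ 427.3 -264.7   11.7] rot [-3.142  0.    -0.432] F [-0.1  0.1  0.4] gap 60.3
shift now-axes [ 0.4 -0.3  0.7] shift final-axes [ 0.4 -0.3  0.7] turn [-0.    0.    0.45]
```

Close with a modest grip, then lift.

Call:
arm_command(
  motion=[
    [30, 0, 0, 0, 0, 0, 0],
    [20, 0, 0, 0, 0, 0, 0],
    [10, 0, 0, 0, 0, 0, 0],
    [5, 0, 0, 0, 0, 0, 0],
    [5, 0, 0, 0, 0, 0, 0],
  ],
  newtons=40,
)

```text
clock: 2.65
position: [427.7, -264.9, 12.1]
eef_rot: [3.141, -0.001, -0.433]
contact_force: [-2.0, 0.4, 7.4]
finger_gap: 19.5
grip_force: 39.9
```

Call:
arm_command(
  motion=[
    [5, 0, 0, 0, 0, 0, 0],
    [5, 0, 0, 0, 0, 0, 0],
    [5, 0, 0, 0, 0, 0, 0],
    [5, 0, 0, -4, 0, 0, 0],
    [5, 0, 0, -8, 0, 0, 0],
  ],
)

```text
clock: 3.07
position: [426.7, -264.4, 23.3]
eef_rot: [-3.141, 0.001, -0.433]
contact_force: [-1.4, -0.3, -1.7]
finger_gap: 19.4
grip_force: 39.1
```

Call:
arm_command(
  motion=[
    [5, 0, 0, -15, 0, 0, 0],
    [5, 0, 0, -20, 0, 0, 0],
    [5, 0, 0, -20, 0, 0, 0],
    [5, 0, 0, -15, 0, 0, 0],
    [5, 0, 0, -8, 0, 0, 0],
  ],
)

```text
clock: 3.48
position: [428.0, -265.1, 103.8]
eef_rot: [3.141, -0.003, -0.433]
contact_force: [0.5, -0.1, -0.4]
finger_gap: 19.4
grip_force: 39.1
```

```bash
python3 - <<'E'
from h import *
# target: bracket 150mm in front of home, level z ~ 100
pr=[586.79,38.85,-.27]; d=-105-100
delta([pr[0]+d*np.cos(pr[2]),pr[1]+d*np.sin(pr[2]),90],pr[2])
E
```

```text
t 3.4833 pos [ 428.  -265.1  103.8] rot [ 3.141e+00 -3.000e-03 -4.330e-01] F [ 0.5 -0.1 -0.4] gap 19.4
shift now-axes [-185.8 -309.2   13.2] shift final-axes [-133.  -335.3   13.8] turn [ 0.03 -0.15 -9.36]
```

Call:
arm_command(
  motion=[
    [5, 0, 0, 0, 0, 0, -4.7],
    [5, 0, 0, 0, 0, 0, -4.7],
    [5, -13, -33, 1, 0, 0, 0],
    [5, -13, -33, 1, 0, 0, 0],
    [5, -13, -33, 1, 0, 0, 0],
  ],
)

```text
clock: 3.9
position: [415.3, -157.9, 98.2]
eef_rot: [-3.141, 0.0, -0.271]
contact_force: [0.3, 0.6, -1.0]
finger_gap: 19.4
grip_force: 39.5
```

Call:
arm_command(
  motion=[
    [5, -13, -33, 1, 0, 0, 0],
    [5, -13, -33, 1, 0, 0, 0],
    [5, -13, -33, 1, 0, 0, 0],
    [5, -13, -33, 1, 0, 0, 0],
    [5, -13, -33, 1, 0, 0, 0],
  ],
)

```text
clock: 4.32
position: [376.9, -52.0, 96.1]
eef_rot: [-3.081, 0.001, -0.187]
contact_force: [0.3, 0.3, -1.1]
finger_gap: 19.2
grip_force: 39.5
```

Call:
arm_command(
  motion=[
    [5, -13, -33, 1, 0, 0, 0],
    [5, 0, 0, 0, 0, 0, 0],
    [5, 0, 0, 0, 0, 0, 0],
    [5, 0, 0, 0, 0, 0, 0],
    [5, 0, 0, 0, 0, 0, 0],
  ],
)

```text
clock: 4.73
position: [368.1, -38.4, 97.2]
eef_rot: [-3.065, 0.0, -0.168]
contact_force: [0.5, -0.0, -0.8]
finger_gap: 19.3
grip_force: 39.5
```

```bash
python3 - <<'E'
from h import *
pr=[586.79,38.85,-.27]; d=-105-100
delta([pr[0]+d*np.cos(pr[2]),pr[1]+d*np.sin(pr[2]),90],pr[2])
shot('wrist','w1'); shot('top','t1')
a=cv2.imread('pics/w1.png');i=cv2.imread('pics/t1.png')
b=cv2.resize(i[140:290,220:370],(600,600),interpolation=cv2.INTER_CUBIC)
cv2.imwrite('pics/t1c.png',b)
E
```

```text
t 4.7333 pos [368.1 -38.4  97.2] rot [-3.065  0.    -0.168] F [ 0.5 -0.  -0.8] gap 19.3
shift now-axes [  -1.3 -132.7   17.4] shift final-axes [ -14.8 -132.8    7.2] turn [-4.39  0.24  5.82]
```

View pics/w1.png

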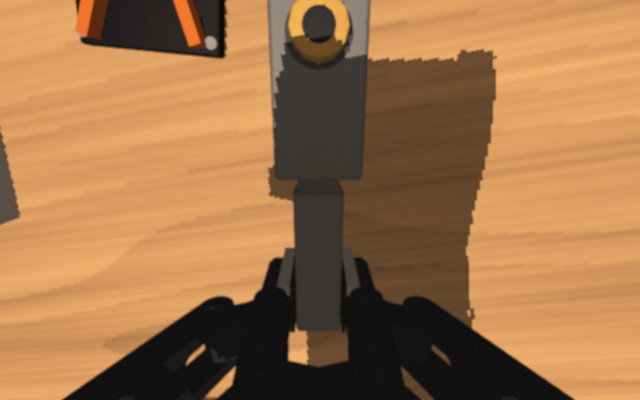

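View pics/t1c.png

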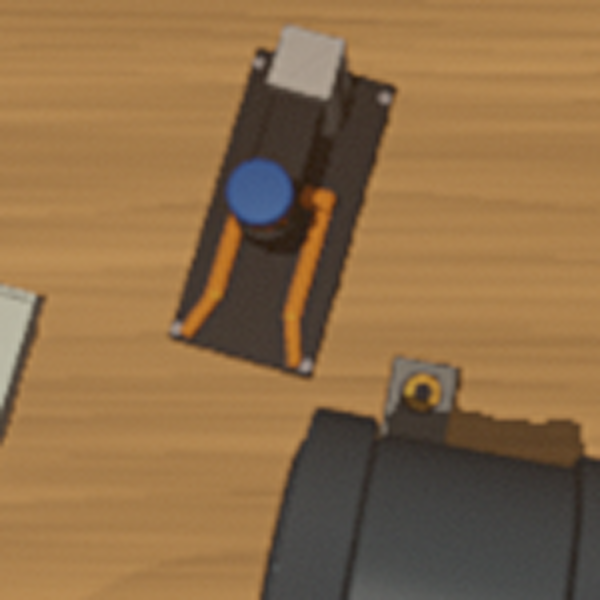

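The wrist view shows the bracket straight in the grip, bush at (318,22), and the press at top left. The top view shows the bracket at (425,390), to the right of the press (crop px). The arm stalled short with some tilt, so I check the joints.

```bash
python3 - <<'E'
from h import *
s=ctrl.read_state(); print(s['joints'].round(3),s['joint_efforts'].round(1))
E
```

```text
[-0.169  0.026 -0.604  0.942  0.077  3.141] [  0.1 -47.   44.3  -0.1   0.4  -0. ]
```

J6 is at its upper limit because yaw = J1 + π − J6. The final pose therefore needs the tool turned half round. I'll set the bracket down on free bench here, turn the tool by −180° and regrip.

Call:
arm_command(
  motion=[
    [5, 6, 30, 0, 0, 0, 0],
    [5, 6, 30, 0, 0, 0, 0],
    [5, 6, 30, 0, 0, 0, 0],
    [5, 0, 0, 0, -4.4, 0.2, 5.8],
    [5, 0, 0, 0, 0, 0, 0],
  ],
)

```text
clock: 5.25
position: [370.1, -131.8, 90.0]
eef_rot: [3.14, 0.001, -0.28]
contact_force: [-0.3, 0.9, -1.1]
finger_gap: 19.5
grip_force: 39.8
```

```bash
python3 - <<'E'
from h import *
s=ctrl.read_state(); print(s['joints'].round(3))
delta([380,-120,12.5],-.27)
E
```

```text
[-3.400e-01  8.000e-02 -5.630e-01  9.290e-01 -2.000e-03  3.081e+00]
t 5.25 pos [ 370.1 -131.8   90. ] rot [ 3.14e+00  1.00e-03 -2.80e-01] F [-0.3  0.9 -1.1] gap 19.5
shift now-axes [  6.4 -14.2  77.4] shift final-axes [  6.4 -14.   77.5] turn [ 0.12  0.06 -0.57]
```

Call:
arm_command(
  motion=[
    [5, 0, 0, 22, 0, 0, 0],
    [5, 0, 0, 22, 0, 0, 0],
    [5, 0, 0, 18, 0, 0, 0],
    [5, 0, 0, 10, 0, 0, 0],
    [5, 0, 0, 3, 0, 0, 0],
  ],
)

```text
clock: 5.67
position: [369.4, -128.0, 13.7]
eef_rot: [-3.138, 0.004, -0.263]
contact_force: [-0.6, 0.0, -1.2]
finger_gap: 19.6
grip_force: 39.8
```

Call:
arm_command(
  motion=[
    [5, 0, 0, 2, 0, 0, 0],
    [5, 0, 0, 0.5, 0, 0, 0],
    [5, 0, 0, 0, 0, 0, 0],
    [35, 0, 0, 0, 0, 0, 0],
    [60, 0, 0, 0, 0, 0, 0],
  ],
)

```text
clock: 6.08
position: [370.9, -129.5, 13.3]
eef_rot: [-3.14, -0.0, -0.267]
contact_force: [0.3, 0.2, 0.6]
finger_gap: 42.6
grip_force: 0.0
```

Call:
arm_command(
  motion=[
    [60, 0, 0, 0, 0, 0, 0],
    [60, 0, 0, 0, 0, 0, 0],
    [60, 0, 0, -15, 0, 0, 0],
    [60, 0, 0, -20, 0, 0, 0],
    [60, 0, 0, -15, 0, 0, 0],
  ],
)

```text
clock: 6.5
position: [370.3, -129.5, 63.8]
eef_rot: [-3.14, 0.001, -0.267]
contact_force: [0.9, 0.6, 0.0]
finger_gap: 60.1
grip_force: 0.0
```

Call:
arm_command(
  motion=[
    [60, 0, 0, 0, 0, 0, -7],
    [60, 0, 0, 0, 0, 0, -7],
    [60, 0, 0, 0, 0, 0, -7],
    [60, 0, 0, 0, 0, 0, -7],
    [60, 0, 0, 0, 0, 0, -7],
  ],
)

```text
clock: 6.92
position: [370.4, -129.5, 62.8]
eef_rot: [-3.14, -0.0, 0.35]
contact_force: [-0.1, 0.2, 0.9]
finger_gap: 60.1
grip_force: 0.0
```

Call:
arm_command(
  motion=[
    [60, 0, 0, 0, 0, 0, -7],
    [60, 0, 0, 0, 0, 0, -7],
    [60, 0, 0, 0, 0, 0, -7],
    [60, 0, 0, 0, 0, 0, -7],
    [60, 0, 0, 0, 0, 0, -7],
  ],
)

```text
clock: 7.33
position: [370.4, -129.5, 62.8]
eef_rot: [-3.14, -0.001, 0.96]
contact_force: [-0.2, 0.4, -0.5]
finger_gap: 59.6
grip_force: 0.0
```

Call:
arm_command(
  motion=[
    [60, 0, 0, 0, 0, 0, -7],
    [60, 0, 0, 0, 0, 0, -7],
    [60, 0, 0, 0, 0, 0, -7],
    [60, 0, 0, 0, 0, 0, -7],
    [60, 0, 0, 0, 0, 0, -7],
  ],
)

```text
clock: 7.75
position: [370.4, -129.5, 62.8]
eef_rot: [-3.141, -0.002, 1.571]
contact_force: [0.2, -0.2, 0.3]
finger_gap: 59.8
grip_force: 0.0
```

Call:
arm_command(
  motion=[
    [60, 0, 0, 0, 0, 0, -7],
    [60, 0, 0, 0, 0, 0, -7],
    [60, 0, 0, 0, 0, 0, -7],
    [60, 0, 0, 0, 0, 0, -7],
    [60, 0, 0, 0, 0, 0, -7],
  ],
)

```text
clock: 8.17
position: [370.4, -129.5, 62.8]
eef_rot: [3.141, -0.002, 2.182]
contact_force: [0.8, 0.2, 0.1]
finger_gap: 60.1
grip_force: 0.0
```

Call:
arm_command(
  motion=[
    [60, 0, 0, 0, 0, 0, -7],
    [60, 0, 0, 0, 0, 0, -7],
    [60, 0, 0, 0, 0, 0, -7],
    [60, 0, 0, 0, 0, 0, -7],
    [60, 0, 0, 0, 0, 0, -7],
  ],
)

```text
clock: 8.58
position: [370.4, -129.5, 62.8]
eef_rot: [3.14, -0.001, 2.793]
contact_force: [-0.5, 0.1, 0.7]
finger_gap: 60.1
grip_force: 0.0
```

```bash
python3 - <<'E'
from h import *
s=ctrl.read_state(); print(s['joints'].round(3))
delta([375,-132,12.5],-.28+np.pi)
E
```

```text
[-0.337  0.11  -0.608  0.854  0.001  0.011]
t 8.5833 pos [ 370.4 -129.5   62.8] rot [ 3.140e+00 -1.000e-03  2.793e+00] F [-0.5  0.1  0.7] gap 60.1
shift now-axes [-5.3 -0.9 50.3] shift final-axes [-5.1 -1.2 50.3] turn [ 0.07 -0.06 -3.93]
```

Call:
arm_command(
  motion=[
    [60, 0, 0, 0, 0, 0, -4.7],
    [60, 0, 0, 15, 0, 0, 0],
    [60, 0, 0, 18, 0, 0, 0],
    [60, 0, 0, 12, 0, 0, 0],
    [60, 0, 0, 5.5, 0, 0, 0],
  ],
)

```text
clock: 9.0
position: [369.6, -129.1, 11.0]
eef_rot: [3.14, -0.003, 2.869]
contact_force: [-0.9, 0.4, -0.0]
finger_gap: 60.2
grip_force: 0.0
```

Call:
arm_command(
  motion=[
    [60, 0, 0, 0, 0, 0, 0],
    [20, 0, 0, 0, 0, 0, 0],
    [5, 0, 0, 0, 0, 0, 0],
    [5, 0, 0, 0, 0, 0, 0],
    [5, 0, 0, 0, 0, 0, 0],
  ],
)

```text
clock: 9.42
position: [370.9, -129.5, 12.9]
eef_rot: [3.14, 0.0, 2.869]
contact_force: [-0.7, 0.2, 4.3]
finger_gap: 19.2
grip_force: 39.0
```

Call:
arm_command(
  motion=[
    [5, 0, 0, 0, 0, 0, 0],
    [5, 0, 0, 0, 0, 0, 0],
    [5, 0, 0, 0, 0, 0, 0],
    [5, 0, 0, 0, 0, 0, 0],
    [5, 0, 0, 0, 0, 0, 0],
  ],
)

```text
clock: 9.83
position: [370.9, -129.6, 12.9]
eef_rot: [3.14, 0.0, 2.869]
contact_force: [-1.1, -0.1, 7.6]
finger_gap: 19.2
grip_force: 39.4
```

Call:
arm_command(
  motion=[
    [5, 0, 0, -10, 0, 0, 0],
    [5, 0, 0, -15, 0, 0, 0],
    [5, 0, 0, -15, 0, 0, 0],
    [5, 0, 0, -10, 0, 0, 0],
    [5, 0, 0, 0, 0, 0, 0],
  ],
)

```text
clock: 10.25
position: [371.7, -129.9, 64.1]
eef_rot: [3.141, 0.002, 2.869]
contact_force: [0.8, -1.3, -1.3]
finger_gap: 19.3
grip_force: 39.3
```

```bash
python3 - <<'E'
from h import *
pr=[586.79,38.85,-.27]; d=-105-100
delta([pr[0]+d*np.cos(pr[2]),pr[1]+d*np.sin(pr[2]),62],pr[2]+np.pi)
E
```

```text
t 10.25 pos [ 371.7 -129.9   64.1] rot [3.141e+00 2.000e-03 2.869e+00] F [ 0.8 -1.3 -1.3] gap 19.3
shift now-axes [ 43.3 219.9   2.3] shift final-axes [ 42.7 220.    2.1] turn [ 0.06  0.12 -0.15]
```

Call:
arm_command(
  motion=[
    [5, 7, 30, 0, 0, 0, 0],
    [5, 7, 35, 0, 0, 0, 0],
    [5, 7, 35, 0, 0, 0, 0],
    [5, 7, 35, 0, 0, 0, 0],
    [5, 7, 35, 0, 0, 0, 0],
  ],
)

```text
clock: 10.67
position: [382.0, 45.3, 62.1]
eef_rot: [3.14, -0.001, 2.869]
contact_force: [1.4, 0.1, -1.5]
finger_gap: 19.4
grip_force: 39.6
```

Call:
arm_command(
  motion=[
    [5, 8, 30, 0, 0, 0, 0],
    [5, 0, 20, 0, 0, 0, 0],
    [5, 0, 0, 0, 0, 0, 0],
    [5, 0, 0, 0, 0, 0, 0],
    [5, 0, 0, 0, 0, 0, 0],
  ],
)

```text
clock: 11.08
position: [387.8, 93.6, 62.1]
eef_rot: [3.141, -0.002, 2.869]
contact_force: [-0.5, -0.4, -1.5]
finger_gap: 19.5
grip_force: 39.7
```

```bash
python3 - <<'E'
from h import *
pr=[586.79,38.85,-.27]; d=-105-100
delta([pr[0]+d*np.cos(pr[2]),pr[1]+d*np.sin(pr[2]),62],pr[2]+np.pi)
shot('top','t2'); shot('scene','s2')
i=cv2.imread('pics/t2.png'); j=cv2.imread('pics/s2.png')
b=cv2.resize(i[140:240,250:330],(400,500),interpolation=cv2.INTER_CUBIC)
e=cv2.resize(j[150:290,290:402],(400,500),interpolation=cv2.INTER_CUBIC)
cv2.imwrite('pics/t2c.png',np.hstack([b,e]))
E
```

```text
t 11.0833 pos [387.8  93.6  62.1] rot [ 3.141e+00 -2.000e-03  2.869e+00] F [-0.5 -0.4 -1.5] gap 19.5
shift now-axes [-1.4  0.3  0.1] shift final-axes [-1.4  0.3  0.1] turn [ 0.04 -0.1  -0.14]
```

View pics/t2c.png

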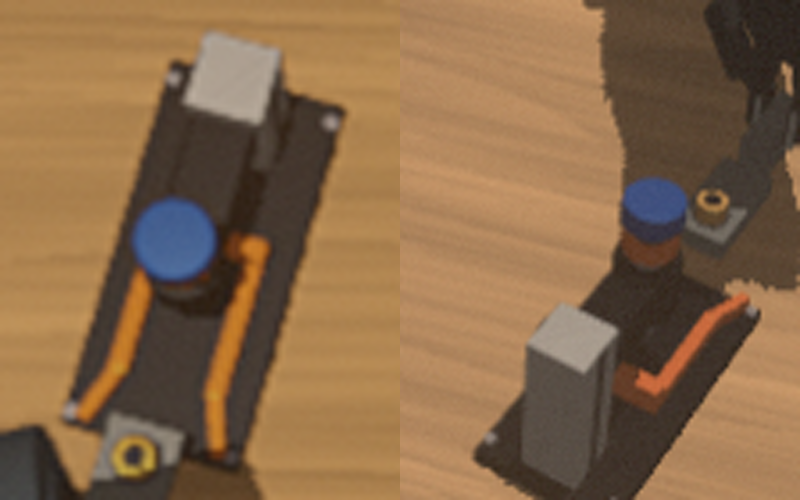

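```bash
cat > g.py <<'E'
from h import *
c=load('top0'); im=c['image'].astype(np.float32)
def samp(X):
    p=np.array([proj(c,x) for x in X],np.float32); return cv2.remap(im,p[:,0].copy(),p[:,1].copy(),cv2.INTER_LINEAR).reshape(-1,3)
yaw=-.27; C,S=np.cos(yaw),np.sin(yaw)
W=lambda x,y,z:[586.79+C*x-S*y,38.85+S*x+C*y,z]
ys=np.arange(-75,75,.25)
def cross(v,th,lo,hi):
    o=[]
    for i in range(len(v)-1):
        if (v[i]-th)*(v[i+1]-th)<0 and lo<ys[i]<hi: o.append((round(float(ys[i]+.25*(th-v[i])/(v[i+1]-v[i])),1),'+' if v[i+1]>v[i] else '-'))
    return o
for z in(12,24):
  for x in(-52,-45,-38,-31,-24):
    q=samp([W(x,y,z) for y in ys]); v=q[:,0]-q[:,2]; print(z,x,'orange',cross(v,60+0*v.max(),-45,45))
for x in(-70,-40,0,40,60,100,110):
    q=samp([W(x,y,12) for y in ys]); print('base',x,cross(q.sum(1),260,-70,70))
# blue cap: centroid of contour
v=(im[:,:,2]>im[:,:,0]+40).astype(np.uint8); v[:,:270]=0;v[:,302:]=0;v[:170]=0;v[205:]=0
m=cv2.moments(v,True); print('cap',m['m10']/m['m00'],m['m01']/m['m00'],back(c,[m['m10']/m['m00'],m['m01']/m['m00']],163),m['m00'])
# held bracket, relative to TCP
t=load('t2'); A=back(t,[250+134.5/5-.5,140+456.5/5-.5],81.7); s=ctrl.read_state()['position']
d=A-s; print('bush',A,'along/across',C*d[0]+S*d[1],-S*d[0]+C*d[1])
E
python3 g.py
```

```text
12 -52 orange [(-31.5, '+'), (-18.5, '-'), (22.8, '+'), (37.0, '-')]
12 -45 orange [(-31.6, '+'), (-18.3, '-'), (22.5, '+'), (36.5, '-')]
12 -38 orange [(-31.7, '+'), (-17.9, '-'), (23.2, '+'), (36.4, '-')]
12 -31 orange [(-31.7, '+'), (-18.0, '-'), (22.9, '+'), (36.6, '-')]
12 -24 orange [(-31.5, '+'), (-18.2, '-'), (22.8, '+'), (37.0, '-')]
24 -52 orange [(-32.7, '+'), (-19.5, '-'), (21.2, '+'), (35.2, '-')]
24 -45 orange [(-32.5, '+'), (-19.6, '-'), (21.0, '+'), (35.0, '-')]
24 -38 orange [(-32.6, '+'), (-18.9, '-'), (21.6, '+'), (34.9, '-')]
24 -31 orange [(-32.9, '+'), (-19.1, '-'), (21.4, '+'), (34.8, '-')]
24 -24 orange [(-32.4, '+'), (-19.3, '-'), (21.3, '+'), (35.2, '-')]
base -70 [(-49.8, '-'), (-35.1, '+'), (-26.3, '-'), (31.9, '+'), (41.0, '-'), (50.4, '+')]
base -40 [(-49.6, '-'), (-29.5, '+'), (-19.3, '-'), (24.8, '+'), (35.1, '-'), (50.3, '+')]
base 0 [(-49.6, '-'), (-29.6, '+'), (-21.2, '-'), (50.9, '+')]
base 40 [(-49.4, '-'), (11.4, '+'), (30.1, '-'), (51.3, '+')]
base 60 [(-49.8, '-'), (51.4, '+')]
base 100 [(-49.3, '-'), (-7.5, '+'), (38.7, '-'), (51.2, '+')]
base 110 [(-39.2, '-'), (-7.3, '+'), (38.3, '-'), (43.6, '+')]
cap 284.42995169082127 187.52657004830917 [586.43289948  39.90858674 163.        ] 207.0
bush [490.15521212  64.37715188  81.7       ] along/across 106.2334376786385 -0.4584619666578149
```

The crop shows the held bracket square to the flare mouth. The guide and cap measurements put the press axis about 1 mm further toward +y, so I add that. Now lower and enter.

Call:
arm_command(
  motion=[
    [5, 0, 1.5, 10, 0, 0, 0],
    [5, 0, 0, 12, 0, 0, 0],
    [5, 0, 0, 8, 0, 0, 0],
    [5, 0, 0, 3, 0, 0, 0],
    [5, 0, 0, 0, 0, 0, 0],
  ],
)

```text
clock: 11.6
position: [388.0, 94.9, 28.9]
eef_rot: [3.141, -0.002, 2.868]
contact_force: [-0.1, -0.1, -2.0]
finger_gap: 19.4
grip_force: 39.7
```

Call:
arm_command(
  motion=[
    [5, -8, 0, 0, 0, 0, 0],
    [5, -8, 0, 0, 0, 0, 0],
    [5, -8, 0, 0, 0, 0, 0],
    [5, -8, 0, 0, 0, 0, 0],
    [5, -8, 0, 0, 0, 0, 0],
  ],
)

```text
clock: 12.02
position: [428.4, 84.4, 29.7]
eef_rot: [3.14, -0.001, 2.869]
contact_force: [0.5, 0.2, -1.3]
finger_gap: 19.0
grip_force: 39.7
```

Call:
arm_command(
  motion=[
    [5, -8, 0, 0, 0, 0, 0],
    [5, -8, 0, 0, 0, 0, 0],
    [5, -8, 0, 0, 0, 0, 0],
    [5, -8, 0, 0, 0, 0, 0],
    [5, -8, 0, 0, 0, 0, 0],
  ],
)

```text
clock: 12.43
position: [466.3, 73.7, 29.3]
eef_rot: [3.14, -0.001, 2.869]
contact_force: [-0.3, 0.1, -0.3]
finger_gap: 19.5
grip_force: 39.7
```

```bash
python3 - <<'E'
from h import *
pr=[586.79,38.85,-.27]; d=-106
delta([pr[0]+d*np.cos(pr[2]),pr[1]+d*np.sin(pr[2]),25],pr[2]+np.pi)
s=ctrl.read_state(); print(Ro.from_euler('xyz',s['eef_rot']).inv().apply(s['contact_force']),s['wrist_torque'])
E
```

```text
t 12.4333 pos [466.3  73.7  29.3] rot [ 3.140e+00 -1.000e-03  2.869e+00] F [-0.3  0.1 -0.3] gap 19.5
shift now-axes [-19.4  -1.4   4.3] shift final-axes [-19.4  -1.5   4.3] turn [ 0.07 -0.07 -0.15]
[ 0.32634713 -0.010697    0.25568791] [ 0.02153177  0.07223931 -0.03750408]
```

Call:
arm_command(
  motion=[
    [5, 0, 0, 1.5, 0, 0, 0],
    [5, 0, 0, 1.5, 0, 0, 0],
    [5, -4, 0, 0, 0, 0, 0],
    [5, -4, 0, 0, 0, 0, 0],
    [5, -4, 0, 0, 0, 0, 0],
  ],
)

```text
clock: 12.85
position: [477.4, 70.7, 26.4]
eef_rot: [3.14, -0.001, 2.869]
contact_force: [0.5, -0.1, -1.0]
finger_gap: 19.5
grip_force: 39.7
```

Call:
arm_command(
  motion=[
    [5, -2, 0, 0, 0, 0, 0],
    [5, -1, 0, 0, 0, 0, 0],
    [5, -1, 0, 0, 0, 0, 0],
    [5, -1, 0, 0, 0, 0, 0],
    [5, 0, 0, 0, 0, 0, 0],
  ],
)

```text
clock: 13.27
position: [482.0, 69.3, 26.4]
eef_rot: [3.14, -0.001, 2.869]
contact_force: [-0.4, 0.5, -0.6]
finger_gap: 19.4
grip_force: 39.7
```

Call:
arm_command(
  motion=[
    [5, -0.8, 0, 0, 0, 0, 0],
    [5, -0.8, 0, 0, 0, 0, 0],
    [5, -0.7, 0, 0, 0, 0, 0],
    [5, -0.7, 0, 0, 0, 0, 0],
    [5, 0, 0, 0, 0, 0, 0],
  ],
)

```text
clock: 13.68
position: [484.7, 68.6, 26.3]
eef_rot: [3.14, -0.002, 2.869]
contact_force: [-2.0, -0.1, -0.3]
finger_gap: 19.3
grip_force: 39.7
```

Call:
arm_command(
  motion=[
    [5, -0.5, 0, 0, 0, 0, 0],
    [5, -0.5, 0, 0, 0, 0, 0],
    [5, 0, 0, 0, 0, 0, 0],
    [5, 0, 0, 0, 0, 0, 0],
    [5, 0, 0, 0, 0, 0, 0],
  ],
)

```text
clock: 14.1
position: [484.7, 68.4, 26.1]
eef_rot: [3.141, -0.003, 2.869]
contact_force: [-7.5, 1.8, 1.2]
finger_gap: 19.3
grip_force: 40.1
```

The bracket met the back stop (−7.7 N along the press axis) exactly at the predicted spot. Lowering onto the base and releasing.

Call:
arm_command(
  motion=[
    [5, 0.3, 0, 0.5, 0, 0, 0],
    [5, 0, 0, 0.5, 0, 0, 0],
    [5, 0, 0, 0.5, 0, 0, 0],
    [5, 0, 0, 0, 0, 0, 0],
    [5, 0, 0, 0, 0, 0, 0],
  ],
)

```text
clock: 14.52
position: [484.7, 68.5, 24.9]
eef_rot: [3.14, -0.002, 2.869]
contact_force: [-8.5, 1.7, 7.7]
finger_gap: 19.4
grip_force: 40.9
```

Call:
arm_command(
  motion=[
    [30, 0, 0, 0, 0, 0, 0],
    [50, 0, 0, 0, 0, 0, 0],
    [50, 0, 0, 0, 0, 0, 0],
    [50, 0, 0, -10, 0, 0, 0],
    [50, 0, 0, -20, 0, 0, 0],
  ],
)

```text
clock: 14.93
position: [484.3, 68.1, 54.1]
eef_rot: [-3.142, -0.004, 2.869]
contact_force: [0.8, -0.8, -0.7]
finger_gap: 50.0
grip_force: 0.0
```

Call:
arm_command(
  motion=[
    [50, 0, 0, -30, 0, 0, 0],
    [50, 0, 0, -35, 0, 0, 0],
    [50, 10, 0, -35, 0, 0, 0],
    [50, 10, 0, -35, 0, 0, 0],
    [50, 0, 0, -20, 0, 0, 0],
  ],
)

```text
clock: 15.35
position: [466.0, 73.8, 214.5]
eef_rot: [3.139, 0.002, 2.869]
contact_force: [0.3, -0.0, -0.0]
finger_gap: 50.0
grip_force: 0.0
```

```bash
python3 - <<'E'
from h import *
cap=[586.6,39.6]
delta([*cap,185],-.27+np.pi)
shot('top','t3'); shot('scene','s3')
i=cv2.imread('pics/t3.png'); j=cv2.imread('pics/s3.png')
b=cv2.resize(i[140:240,250:330],(400,500),interpolation=cv2.INTER_CUBIC)
e=cv2.resize(j[150:290,290:402],(400,500),interpolation=cv2.INTER_CUBIC)
cv2.imwrite('pics/t3c.png',np.hstack([b,e]))
E
```

```text
t 15.35 pos [466.   73.8 214.5] rot [3.139e+00 2.000e-03 2.869e+00] F [ 0.3 -0.  -0. ] gap 50.0
shift now-axes [-125.3   -0.6   29.8] shift final-axes [-125.3   -0.8   29.5] turn [ 0.17  0.13 -0.14]
```

View pics/t3c.png

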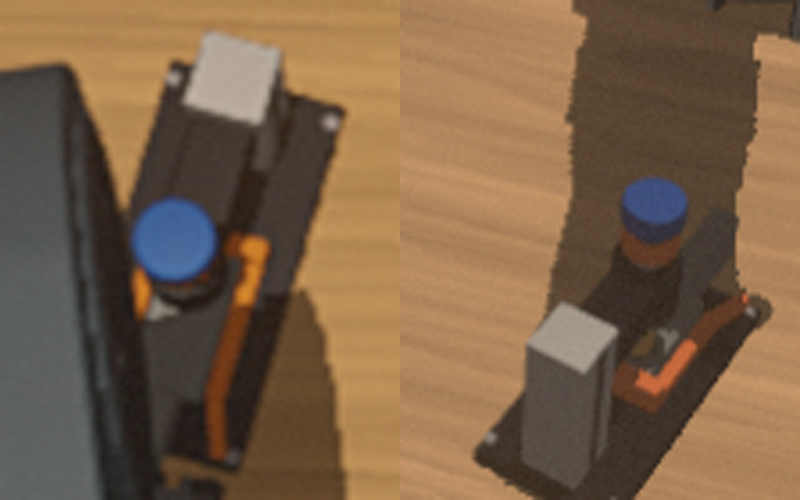

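The bracket sits home between the guides: its bush is under the ram, the stem sticks out of the front, and the cap is up at (175,240). Next, shut the fingers and move over the cap.

Call:
arm_command(
  motion=[
    [0, -15, 0, 0, 0, 0, 0],
    [0, -28, 0, 0, 0, 0, 0],
    [0, -30, 0, 0, 0, 0, 0],
    [0, -30, -0.6, 0, 0, 0, 0],
    [0, -22, 0, 0, 0, 0, 0],
  ],
)

```text
clock: 15.87
position: [588.3, 38.4, 209.4]
eef_rot: [3.141, -0.001, 2.869]
contact_force: [0.7, 0.6, 0.7]
finger_gap: -0.1
grip_force: 0.0
```

Call:
arm_command(
  motion=[
    [0, 0, 0, 10, 0, 0, 0],
    [0, 0, 0, 12, 0, 0, 0],
    [0, 0, 0, 8, 0, 0, 0],
    [0, 0, 0, 3, 0, 0, 0],
    [0, 0, 0, 0, 0, 0, 0],
  ],
)

```text
clock: 16.28
position: [585.8, 39.3, 176.1]
eef_rot: [3.141, -0.003, 2.869]
contact_force: [0.0, 0.1, 0.2]
finger_gap: -0.2
grip_force: 0.0
```

```bash
python3 - <<'E'
from h import *
delta([586.6,39.6,163],-.27+np.pi); print(ctrl.read_state()['finger_gap'])
E
```

```text
t 16.2833 pos [585.8  39.3 176.1] rot [ 3.141e+00 -3.000e-03  2.869e+00] F [0.  0.1 0.2] gap -0.2
shift now-axes [-0.7  0.5 13.1] shift final-axes [-0.7  0.5 13.1] turn [ 0.05 -0.14 -0.14]
-0.2043114265553689
```

Call:
arm_command(
  motion=[
    [0, -0.7, 0.4, 4, 0, 0, 0],
    [0, 0, 0, 3, 0, 0, 0],
    [0, 0, 0, 2, 0, 0, 0],
    [0, 0, 0, 1.5, 0, 0, 0],
    [0, 0, 0, 0, 0, 0, 0],
  ],
)

```text
clock: 16.7
position: [587.3, 39.6, 166.1]
eef_rot: [3.14, -0.001, 2.869]
contact_force: [-0.0, 1.4, -0.3]
finger_gap: 0.1
grip_force: 0.0
```

Call:
arm_command(
  motion=[
    [0, 0, 0, 1, 0, 0, 0],
    [0, 0, 0, 1, 0, 0, 0],
    [0, 0, 0, 1, 0, 0, 0],
    [0, 0, 0, 1, 0, 0, 0],
    [0, 0, 0, 0, 0, 0, 0],
  ],
)

```text
clock: 17.12
position: [587.5, 39.5, 162.3]
eef_rot: [3.14, -0.001, 2.869]
contact_force: [-0.5, -0.5, 4.2]
finger_gap: 0.2
grip_force: 2.0
```

Call:
arm_command(
  motion=[
    [0, 0, 0, 1, 0, 0, 0],
    [0, 0, 0, 1, 0, 0, 0],
    [0, 0, 0, 1, 0, 0, 0],
    [0, 0, 0, 1, 0, 0, 0],
    [0, 0, 0, 0, 0, 0, 0],
  ],
)

```text
clock: 17.53
position: [587.4, 39.5, 158.1]
eef_rot: [3.14, -0.001, 2.869]
contact_force: [0.3, -0.6, 5.2]
finger_gap: -0.1
grip_force: 2.4
```

Call:
arm_command(
  motion=[
    [0, 0, 0, 1, 0, 0, 0],
    [0, 0, 0, 1, 0, 0, 0],
    [0, 0, 0, 1, 0, 0, 0],
    [0, 0, 0, 1, 0, 0, 0],
    [0, 0, 0, 0, 0, 0, 0],
  ],
)

```text
clock: 17.95
position: [587.5, 39.5, 154.5]
eef_rot: [3.14, -0.001, 2.869]
contact_force: [-1.1, -0.4, 5.9]
finger_gap: -0.2
grip_force: 3.1
```

Call:
arm_command(
  motion=[
    [0, 0, 0, 0.5, 0, 0, 0],
    [0, 0, 0, 0.5, 0, 0, 0],
    [0, 0, 0, 0.5, 0, 0, 0],
    [0, 0, 0, 0.5, 0, 0, 0],
    [0, 0, 0, 0, 0, 0, 0],
  ],
)

```text
clock: 18.37
position: [587.5, 39.5, 152.7]
eef_rot: [3.14, -0.001, 2.869]
contact_force: [-2.1, -0.2, 9.3]
finger_gap: -0.2
grip_force: 4.5
```

Call:
arm_command(
  motion=[
    [0, 0, 0, 0.4, 0, 0, 0],
    [0, 0, 0, 0.4, 0, 0, 0],
    [0, 0, 0, 0.2, 0, 0, 0],
    [0, 0, 0, 0, 0, 0, 0],
    [0, 0, 0, 0, 0, 0, 0],
  ],
)

```text
clock: 18.78
position: [587.5, 39.5, 151.7]
eef_rot: [3.14, -0.001, 2.869]
contact_force: [-3.0, 0.0, 9.5]
finger_gap: -0.2
grip_force: 5.0
```

Call:
arm_command(
  motion=[
    [0, 0, 0, 0.3, 0, 0, 0],
    [0, 0, 0, 0.3, 0, 0, 0],
    [0, 0, 0, 0.2, 0, 0, 0],
    [0, 0, 0, 0, 0, 0, 0],
    [0, 0, 0, 0, 0, 0, 0],
  ],
)

```text
clock: 19.2
position: [587.5, 39.5, 151.0]
eef_rot: [3.14, -0.0, 2.869]
contact_force: [-2.4, -0.1, 9.8]
finger_gap: -0.1
grip_force: 5.2
```

Call:
arm_command(
  motion=[
    [0, 0, 0, 0.3, 0, 0, 0],
    [0, 0, 0, 0.3, 0, 0, 0],
    [0, 0, 0, 0.2, 0, 0, 0],
    [0, 0, 0, 0, 0, 0, 0],
    [0, 0, 0, 0, 0, 0, 0],
  ],
)

```text
clock: 19.62
position: [587.6, 39.5, 150.6]
eef_rot: [3.14, -0.0, 2.869]
contact_force: [-4.7, -0.9, 17.0]
finger_gap: 0.2
grip_force: 8.3
```

The collar is reached: a sharp rise at about 12.4 mm of travel. A touch more, then hold.

Call:
arm_command(
  motion=[
    [0, 0, 0, 0.2, 0, 0, 0],
    [0, 0, 0, 0, 0, 0, 0],
    [0, 0, 0, 0, 0, 0, 0],
    [0, 0, 0, 0, 0, 0, 0],
    [0, 0, 0, 0, 0, 0, 0],
  ],
)

```text
clock: 20.03
position: [587.6, 39.5, 150.6]
eef_rot: [3.14, 0.0, 2.869]
contact_force: [-5.6, -0.3, 19.7]
finger_gap: 0.4
grip_force: 9.5
```

Call:
arm_command(
  motion=[
    [0, 0, 0, 0, 0, 0, 0],
    [0, 0, 0, 0, 0, 0, 0],
    [0, 0, 0, 0, 0, 0, 0],
    [0, 0, 0, 0, 0, 0, 0],
    [0, 0, 0, 0, 0, 0, 0],
  ],
)

```text
clock: 20.45
position: [587.6, 39.5, 150.6]
eef_rot: [3.14, 0.0, 2.869]
contact_force: [-6.6, -0.8, 19.3]
finger_gap: -0.0
grip_force: 9.5
```

Call:
arm_command(
  motion=[
    [0, 0, 0, 0, 0, 0, 0],
    [0, 0, 0, 0, 0, 0, 0],
    [0, 0, 0, 0, 0, 0, 0],
    [0, 0, 0, 0, 0, 0, 0],
    [0, 0, 0, 0, 0, 0, 0],
  ],
)

```text
clock: 20.87
position: [587.6, 39.5, 150.6]
eef_rot: [3.14, 0.0, 2.869]
contact_force: [-6.1, -0.4, 18.8]
finger_gap: 0.1
grip_force: 9.5
```

Call:
arm_command(
  motion=[
    [0, 0, 0, 0, 0, 0, 0],
    [0, 0, 0, 0, 0, 0, 0],
    [0, 0, 0, 0, 0, 0, 0],
    [0, 0, 0, 0, 0, 0, 0],
    [0, 0, 0, 0, 0, 0, 0],
  ],
)

```text
clock: 21.28
position: [587.6, 39.5, 150.6]
eef_rot: [3.14, 0.0, 2.869]
contact_force: [-5.7, -0.5, 19.3]
finger_gap: -0.4
grip_force: 9.5
```

Held for over 1.2 s at about 19 N without moving. Easing up now, gently so the spring follows.

Call:
arm_command(
  motion=[
    [0, 0, 0, -2, 0, 0, 0],
    [0, 0, 0, -3, 0, 0, 0],
    [0, 0, 0, -4, 0, 0, 0],
    [0, 0, 0, -4, 0, 0, 0],
    [0, 0, 0, -6, 0, 0, 0],
  ],
)

```text
clock: 21.7
position: [587.1, 39.5, 168.3]
eef_rot: [3.141, -0.002, 2.869]
contact_force: [-0.5, 0.1, 0.2]
finger_gap: 0.4
grip_force: 0.0
```

Call:
arm_command(
  motion=[
    [0, 0, 0, -15, 0, 0, 0],
    [0, 0, 0, -20, 0, 0, 0],
    [0, 20, 0, -20, 0, 0, 0],
    [0, 35, 0, 0, 0, 0, 0],
    [0, 35, 0, 0, 0, 0, 0],
  ],
)

```text
clock: 22.12
position: [500.5, 63.7, 224.1]
eef_rot: [3.14, -0.0, 2.868]
contact_force: [-0.8, -0.3, -0.3]
finger_gap: 0.1
grip_force: 0.0
```

Call:
arm_command(
  motion=[
    [0, 35, 0, 0, 0, 0, 0],
    [0, 30, 0, 0, 0, 0, 0],
    [0, 15, 0, 0, 0, 0, 0],
    [0, 0, 0, 0, 0, 0, 0],
    [0, 0, 0, 0, 0, 0, 0],
  ],
)

```text
clock: 22.53
position: [423.4, 85.4, 224.2]
eef_rot: [3.14, -0.0, 2.87]
contact_force: [0.8, -0.5, 0.2]
finger_gap: -0.3
grip_force: 0.0
```

```bash
python3 - <<'E'
from h import *
shot('scene','s4'); crop('s4',290,150,402,290,4,'s4c')
E
```

```text
(no output)
```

View pics/s4c.png

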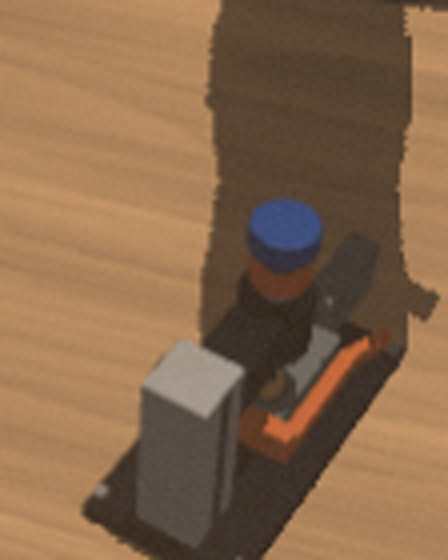

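The cap is back up at (285,225), and the bracket is still home between the guides with its bush pressed in at (272,385). Handing in.

```bash
python3 -c "
from bench import ctrl; print(ctrl.job_done())"
```

```text
the job is handed in; nothing more can be done
None
```

The job is handed in; the verdict was not reported. The bracket is home in the press, the ram was held on its collar at about 19–20 N for over a second, and the last picture shows it sprung back up.

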